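# Latch the sample vial in the light beam of a two-lane reader

## Robot

A 6-joint arm with a two-finger parallel gripper is mounted at the origin on a cart in front of the work surface, level with it; the furniture and walls round the work are solid. World frame = base frame: x ahead of the robot, y to its left, z up, the work surface at z = 0. Lengths are in m, angles in rad, forces in N, time in s.
With the tool pointing down it reaches from about 0.375 to 0.975 m from the base axis. Payload 3.8 kg.
Tool frame: the origin (TCP) lies midway between the tips of the shut fingers; the grasp point (between the pads) lies 19 mm behind it; z points along the fingers, y is the line along which they close (so a half turn about z gives the same grasp; the last joint's range is limited). The gripper opens to 85 mm and grips with 20 to 120 N. Pads are 22 mm wide; open, the fingers measure 114 mm over their backs; the gripper's body (76 mm by 85 mm) begins 54 mm behind the grasp point. The pads swing forward as they close: fully open they stand 13 mm farther back than shut.
Start: joints at [1.246, 0.264, 1.604, -0, 1.274, -0.037], TCP at [0.192, 0.647, 0.231] pointing down, gripper open.
Joint ranges: [-2.63, 2.63], [-0.94, 2.18], [0.31, 2.57], [-1.31, 4.45], [0, 2.66], [-2.55, 2.55]. Speed limits (rad/s): [2.57, 2.57, 3.14, 3.14, 3.14, 3.14].

## Interface

Orientations are given as a unit quaternion [x, y, z, w].
In Python, from rig import robot gives the robot as it stands. The module is installed in compiled form; this text tells all that it offers. Calls block until the motion is done:
- robot.goto(position, orientation): joint-space move of the TCP to a pose.
- robot.move_l(position, rotation=None, max_speed=0.15, f_stop=None): straight line of the TCP; rotation=None keeps the orientation; max_speed is the mean speed in m/s. With f_stop (N) it stops when the force on the tool has changed by that much, and returns True; else False.
- robot.movej(angles): joint-space move.
- robot.grip(opening, squeeze=None): opening from 0.0 (shut) to 1.0 (fully open); squeeze is the grip in N (None keeps the last); returns when the fingers have stopped.
- robot.pause(seconds).
- robot.inverse_kinematics(position, orientation): joint angles nearest the present ones, or None.
- robot.snapshot(name): name is "side" or "top" or "wrist"; returns a dict with "img" (420x560x3 uint8, blue, green, red), "range_z" (420x560 float32, m along the optical axis (not along the pixel's ray), 0 where there is no reading), "mtx" (3x3 intrinsics, pixels), "R" (3x3) and "t" (3): a world point X has camera coordinates R X + t. Camera axes: x right, y down, z forward; pixel columns grow to the right and rows downward; lengths in m; the calibration is good to about 2 mm. The wrist camera is an equidistant fisheye: a pixel r from the principal point sees the ray r / f radians off the axis. A picture is of the moment at which its call begins.
A pose or a line that the arm cannot do raises robot.PlanningError and nothing moves.
- robot.sign_off(): hands the job in; it is judged then, once.
Readings, each from a call of its own:
- robot.current_clock(): time.
- robot.current_q(): joint angles.
- robot.current_dq(): joint speeds.
- robot.current_effort(): joint torques, N m.
- robot.current_tcp_pos(): TCP position.
- robot.current_ee_rot(): TCP orientation.
- robot.current_ft_force(): force on the tool from outside, world axes, zero at the start.
- robot.current_wrist_torque(): the same for the moment, N m.
- robot.current_gripper_width(): opening from 0.0 (shut) to 1.0 (fully open).
- robot.current_grip_force(): force on a finger pad.
Only numpy, scipy, OpenCV 4.12 (cv2) and the standard library are available. Lean on these libraries where they do the work, as an engineer would, in place of code of your own. Each camera call takes 0.05 s, during which the arm holds its last target. There are 200 camera calls.

## Task

The vial reader has two sprung carriages standing out at their loading stops, each with a capped vial in it. Push in the carriage that holds the green-capped vial by its thumb plate until it is past its stop pin, then let go so that it springs back and stays latched in the light beam, and after that press the orange key to take the reading and let it come up. Leave the blue-capped vial's carriage out, do not touch the vials themselves and leave the things beside the reader where they are.

Things in the scene. Friction and masses are not known exactly. Their poses are not given: they have to be found in the camera images.
- reader: Two-lane vial reader, fixed. Base 236 x 222 mm, 16 mm high (reader x -115 to +121 mm); white box 68 mm high across the rear (x over +41); black lamp house 87 mm high mid-way (x -36 to +8, y +-14); detector posts 82 mm high at the outer sides (x -31 to +3). Origin on the worktop under the base's middle; x to the rear, away from the thumb plates, y left, z up. Lanes along x at y = +50 and -50 mm.
- carriage_left (a joint): Travel (m) of the carriage of the left lane (y = +50 mm) to reader +x: 0 out at the loading stop, 0.036 latched in the beam, 0.050 end of stroke. Spring to 0: 5 N at the start, 10 N at the end, plus drag 40 N per m/s and up to 3 N where it lifts the pin (from 0.012 on). Pushed to 0.040-0.048 and let go, it springs back and is held at 0.036 (+-1 mm); let go before 0.037, it may spring out.
- pin_left (a joint): Lift (m) of the left lane's sprung stop pin, an upright pin with a red knob (16 mm across, top 63 mm above the worktop, 72 when lifted) at reader x -50, y +20 mm: 0 down; a toothed ramp on the moving carriage lifts it up to 0.009, and it drops back to 0 behind the tooth when travel passes 0.036.
- push_left (a point): Centre of the front face of the left carriage's thumb plate (upright, 48 mm wide, 8 mm thick, from 18 to 64 mm above the worktop, dark rubber pad on it); 45 mm above the worktop, 74 mm in front (reader -x) of the vial's axis; moves with the carriage. Push it to reader +x with downward fingers, tips over 20 mm high: the 16 mm base lies below from 9 mm behind this point at rest.
- pocket_left (a point): Centre of the pocket floor in the left carriage, 20 mm above the worktop, where a vial stands (pocket 35 mm across, 24 mm deep); moves with the carriage.
- beam_left (a point): Fixed point on the left lane where the pocket floor centre stands when latched, between lamp house and detector.
- carriage_right (a joint): Travel (m) of the carriage of the right lane (y = -50 mm) to reader +x: 0 out at the loading stop, 0.036 latched in the beam, 0.050 end of stroke. Spring to 0: 5 N at the start, 10 N at the end, plus drag 40 N per m/s and up to 3 N where it lifts the pin (from 0.012 on). Pushed to 0.040-0.048 and let go, it springs back and is held at 0.036 (+-1 mm); let go before 0.037, it may spring out.
- pin_right (a joint): Lift (m) of the right lane's sprung stop pin, an upright pin with a red knob (16 mm across, top 63 mm above the worktop, 72 when lifted) at reader x -50, y -20 mm: 0 down; a toothed ramp on the moving carriage lifts it up to 0.009, and it drops back to 0 behind the tooth when travel passes 0.036.
- push_right (a point): Centre of the front face of the right carriage's thumb plate (upright, 48 mm wide, 8 mm thick, from 18 to 64 mm above the worktop, dark rubber pad on it); 45 mm above the worktop, 74 mm in front (reader -x) of the vial's axis; moves with the carriage. Push it to reader +x with downward fingers, tips over 20 mm high: the 16 mm base lies below from 9 mm behind this point at rest.
- pocket_right (a point): Centre of the pocket floor in the right carriage, 20 mm above the worktop, where a vial stands (pocket 35 mm across, 24 mm deep); moves with the carriage.
- beam_right (a point): Fixed point on the right lane where the pocket floor centre stands when latched, between lamp house and detector.
- key_top (a point): Centre of the top of the round orange key on the right part of the electronics box, 26 mm across, 90 mm above the worktop at reader x +74, y -55 mm, in a grey round housing 42 mm across and 80 mm high over the worktop; it is pressed straight down.
- key (a joint): Travel of the orange key, m: 0 = up, 0.006 = fully down, which takes about 5 N; it springs back.
- vial_green: Sample vial with a GREEN screw cap, 32 mm across, 72 mm high, standing loose in one of the two carriage pockets (either lane); origin at the centre of its underside, so its cap top is 92 mm above the worktop.
- vial_blue: The same with a BLUE cap, in the other carriage; it stays at the loading stop.
- vial_red: Spare vial with a red cap, 32 mm across, 72 mm high, on the worktop left of the reader; origin at the centre of its underside. To be left alone.
- moisture_dish: Aluminium moisture dish with a lid, 60 mm across, 34 mm high, on the worktop left of the reader; origin at the centre of its underside. To be left alone.
- petri_dish: Clear petri dish with seeds, 90 mm across, 16 mm high, on the worktop right of the reader; origin at the centre of its underside. To be left alone.
Mind the look-alikes: they are no part of the job. There is more than one size of the vial_green; the job needs the smaller.

How it is judged:
By the outcome, as a careful person would: the job done as asked, in the order asked, and still so for the second after the job is handed in, with the robot touching nothing.
It also fails if it takes over 48 s, if anything falls off the work surface, if the arm or the gripper's body presses on something with over 40 N, if the wrist force passes 120 N, or if a joint passes its speed limit or range.

## Working session

There is one attempt and no reset: what is moved stays moved. The work goes in short steps, each a Python script; the robot and the scene stay as the last script left them, time stands still between calls to the robot, and variables do not carry over. Pictures are saved under pics/ and viewed, at most 10 in all, crops included, and the job is handed in when it is done.

```bash
mkdir -p pics; python3 - <<'E'
from rig import robot
import cv2,numpy as np
for n in ("top","side"):
    s=robot.snapshot(n); cv2.imwrite(f"pics/{n}0.png",s["img"]); np.savez(f"{n}0.npz",**s)
    print(n,s["mtx"].tolist(),(-s["R"].T@s["t"]).round(3),s["R"].round(3).tolist())
print(robot.current_clock(),robot.current_ee_rot())
E
```

```text
top [[514.7976561845654, 0.0, 270.8842744715927], [0.0, 514.7976561845654, 211.50468255958765], [0.0, 0.0, 1.0]] [0.382 0.086 1.117] [[0.026, -0.999, -0.029], [-0.989, -0.021, -0.147], [0.147, 0.032, -0.989]]
side [[435.94419155162797, 0.0, 283.35723336512166], [0.0, 435.94419155162797, 207.99278728425523], [0.0, 0.0, 1.0]] [0.354 0.724 0.633] [[-0.945, -0.327, 0.014], [-0.222, 0.611, -0.76], [0.24, -0.721, -0.65]]
0.1 [ 1.43415408e-01  9.89662025e-01 -1.02682269e-03 -2.04885724e-04]
```

View pics/top0.png

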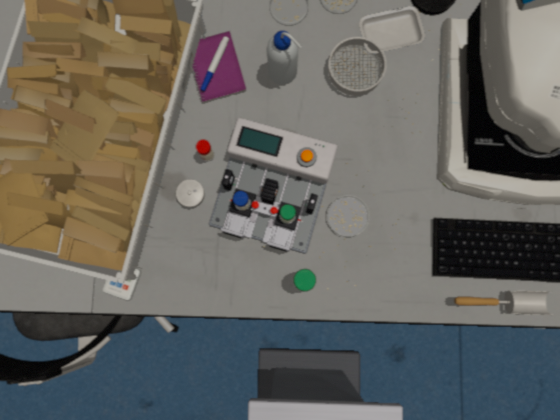

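View pics/side0.png

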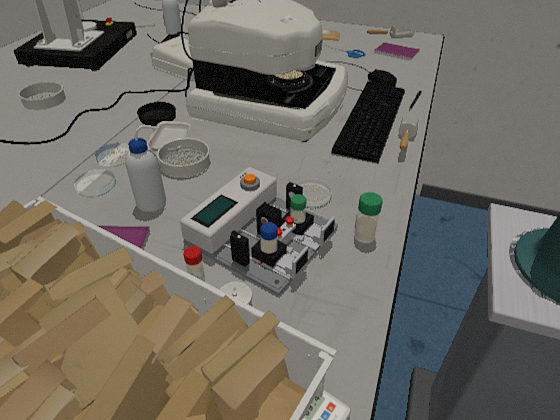

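Green caps: (288,213) in the right carriage and (305,280), a bigger-looking one standing in front of the reader. The job needs the smaller one, seated in the carriage, so the right lane. I'll confirm with a crop and measure.

```bash
cat > h.py <<'E'
import numpy as np,cv2
def ray(s,u,v,z):
    d=s["R"].T@np.linalg.inv(s["mtx"])@[u,v,1]; c=-s["R"].T@s["t"]
    return (c+d*(z-c[2])/d[2])[:2]
def blobs(img,lo,hi,mn=12):
    h=cv2.cvtColor(img,cv2.COLOR_BGR2HSV); m=cv2.inRange(h,np.array(lo),np.array(hi))
    n,_,st,c=cv2.connectedComponentsWithStats(m)
    return [(c[i].round(1),st[i].tolist()) for i in range(1,n) if st[i,4]>=mn]
E
python3 - <<'E'
from h import *
for n in ("top","side"):
    s=dict(np.load(n+"0.npz")); im=s["img"]
    for nm,lo,hi in (("green",(55,120,50),(90,255,255)),("blue",(105,150,60),(125,255,255)),("orange",(8,160,150),(18,255,255)),("red",(0,170,120),(5,255,255))):
        for c,st in blobs(im,lo,hi):
            print(n,nm,c,st,[ (z,ray(s,*c,z).round(4).tolist()) for z in {"green":(.092,.085),"blue":(.092,.085),"orange":(.09,),"red":(.063,.058)}[nm]])
a=np.load("top0.npz")["img"][110:310,190:370]; b=np.load("side0.npz")["img"][160:310,170:400]
a=cv2.resize(a,None,fx=2.25,fy=2.25,interpolation=2)
b=cv2.resize(b,(394*1,257),interpolation=2)
o=np.zeros((450,800,3),np.uint8); o[:a.shape[0],:a.shape[1]]=a; o[:257,406:800]=b
cv2.imwrite("pics/crop.png",o)
E
```

```text
top green [246.6 136.6] [241, 130, 13, 15, 67] [(0.092, [0.6895, 0.1734]), (0.085, [0.6916, 0.174])]
top green [261.2 142.4] [257, 137, 9, 11, 25] [(0.092, [0.6777, 0.1429]), (0.085, [0.6797, 0.1433])]
top green [253.7 142.6] [250, 138, 10, 9, 32] [(0.092, [0.677, 0.1584]), (0.085, [0.679, 0.1589])]
top green [287.3 211.5] [280, 204, 16, 16, 191] [(0.092, [0.5351, 0.0863]), (0.085, [0.5362, 0.0863])]
top green [304.2 279.8] [294, 270, 21, 21, 355] [(0.092, [0.3997, 0.0501]), (0.085, [0.3998, 0.0499])]
top blue [281.3  41. ] [275, 32, 15, 18, 173] [(0.092, [0.8999, 0.1066]), (0.085, [0.9035, 0.1067])]
top blue [206.3  80.5] [201, 72, 11, 19, 89] [(0.092, [0.8099, 0.2622]), (0.085, [0.8128, 0.2634])]
top blue [240.1 198. ] [233, 191, 15, 15, 180] [(0.092, [0.5608, 0.1824]), (0.085, [0.562, 0.1831])]
top orange [306.6 155. ] [301, 150, 12, 11, 106] [(0.09, [0.6532, 0.0492])]
top red [202.7 146.2] [196, 140, 14, 13, 140] [(0.063, [0.6756, 0.2684]), (0.058, [0.677, 0.2693])]
top red [254.5 204.5] [252, 202, 6, 6, 32] [(0.063, [0.5527, 0.1547]), (0.058, [0.5535, 0.155])]
top red [273.8 210
[... 464 characters left out ...]
85, [0.6797, 0.1706])]
side blue [137.2 145.7] [129, 138, 18, 16, 207] [(0.092, [0.9366, 0.0315]), (0.085, [0.9442, 0.0225])]
side blue [268.5 230.5] [260, 222, 17, 18, 247] [(0.092, [0.5581, 0.1915]), (0.085, [0.5607, 0.1847])]
side orange [249.2 177. ] [244, 174, 12, 7, 63] [(0.09, [0.6535, 0.0517])]
side red [289.1 218.8] [286, 216, 8, 6, 36] [(0.063, [0.5429, 0.1183]), (0.058, [0.5445, 0.1129])]
side red [279.2 230.6] [278, 228, 4, 6, 19] [(0.063, [0.5499, 0.1564]), (0.058, [0.5516, 0.1514])]
side red [191.6 251.9] [184, 246, 17, 13, 150] [(0.063, [0.6791, 0.2621]), (0.058, [0.6819, 0.258])]
side red [330.1 405.5] [327, 403, 8, 7, 14] [(0.063, [0.3754, 0.4484]), (0.058, [0.3756, 0.446])]
```

View pics/crop.png

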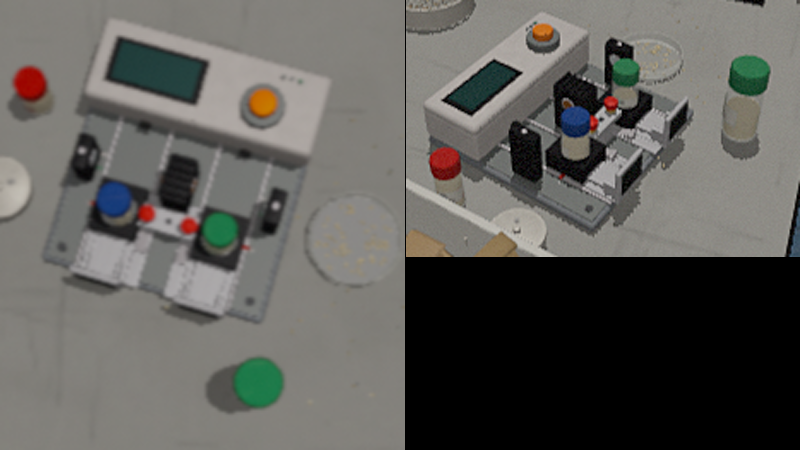

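The crop confirms it. The green cap in the right carriage (crop 219,229) belongs to the small vial, in a pocket with knob and plate. The one at crop (258,382) is a larger vial standing loose on the worktop. Next I fit the reader pose and approach the right thumb plate.

```bash
cat >> h.py <<'E'
from scipy.spatial.transform import Rotation as Ro
A=np.array([[-50,-50],[-50,50],[74,-55],[-50,20],[-50,-20]])/1000
B=np.array([[.5352,.0875],[.5608,.1835],[.6533,.0503],[.5525,.1542],[.5425,.1147]])
a,b=A-A.mean(0),B-B.mean(0)
yaw=np.arctan2((a[:,0]*b[:,1]-a[:,1]*b[:,0]).sum(),(a*b).sum())
c,s_=np.cos(yaw),np.sin(yaw); R2=np.array([[c,-s_],[s_,c]]); T=B.mean(0)-R2@A.mean(0)
def W(x,y,z): return np.r_[R2@[x,y]+T,z]
# tool z down, tool y along +-reader y
Q=[(Ro.from_euler('z',yaw+k)*Ro.from_quat([0,1,0,0])).as_quat() for k in (0,np.pi)]
E
python3 - <<'E'
from h import *
from rig import robot
print(np.degrees(yaw),T,((A@R2.T+T-B)*1e3).round(1).tolist())
s=dict(np.load("top0.npz")); d=s["range_z"]; v,u=np.mgrid[:420,:560]
P=np.stack([(u-s["mtx"][0,2])/s["mtx"][0,0]*d,(v-s["mtx"][1,2])/s["mtx"][1,1]*d,d],-1)
X=(P-s["t"])@s["R"]; X[d==0]=0
print("crate top",np.percentile(X[:280,:200,2],99.9),"bigvial",np.percentile(X[268:292,292:318,2],95),"near",X[190:310,200:350,2].max())
print([robot.inverse_kinematics(W(-.165,-.05,.16),q) for q in Q])
E
```

```text
-14.82112331199236 [0.5960354  0.12222781] [[-0.3, -0.8], [-0.3, -0.1], [0.2, -0.2], [0.3, 0.2], [0.1, 1.0]]
crate top 0.1796380616544592 bigvial 0.10427793236447311 near 0.1063628378074708
[array([ 2.10721267e-01, -1.34476034e-01,  2.16302314e+00, -4.44089210e-16,
        1.11304555e+00, -1.10139766e+00]), array([ 2.10721267e-01, -1.34476034e-01,  2.16302314e+00, -4.44089210e-16,
        1.11304555e+00,  2.04019499e+00])]
```

```bash
python3 - <<'E'
from h import *
from rig import robot
p=robot.current_tcp_pos(); robot.move_l([p[0],p[1],.33],max_speed=.25)
robot.grip(0.0)
robot.goto(W(-.165,-.05,.30),Q[0])
robot.move_l(W(-.165,-.05,.038),max_speed=.15)
robot.pause(.3)
print(robot.current_ft_force())
hit=robot.move_l(W(-.115,-.05,.038),max_speed=.025,f_stop=2.5)
p=robot.current_tcp_pos(); print(hit,(R2.T@(p[:2]-T)),p,robot.current_ft_force(),robot.current_clock())
for n in ("side",):
    s=robot.snapshot(n); cv2.imwrite("pics/contact.png",cv2.resize(s["img"][130:330,150:420],None,fx=2.8,fy=2.8))
E
```

```text
[-0.17943427 -0.64767304  0.22376847]
True [-0.13415978 -0.05024801] [0.45348568 0.10796995 0.03752405] [-0.21325586  0.65058089 -0.7328802 ] 6.9333
```

View pics/contact.png

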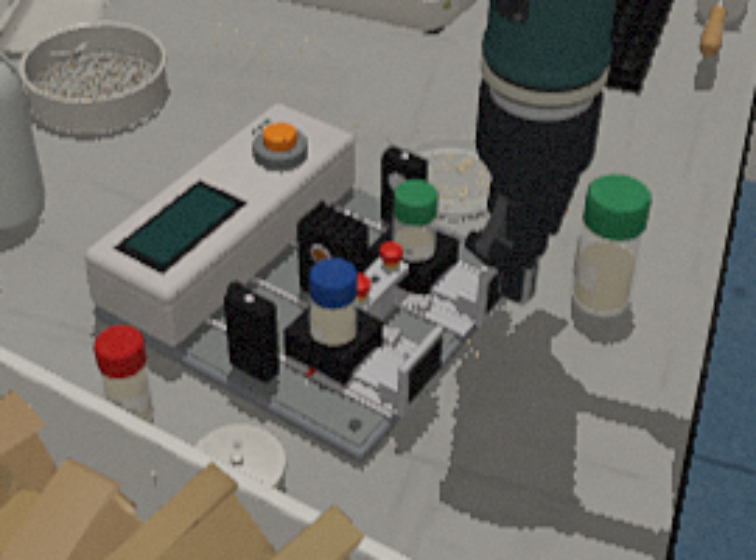

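The picture shows the fingers at the right thumb plate (about 485,285), clear of the large vial. Contact came at reader x = -0.134, against -0.135 expected. Next I push about 44 mm.

```bash
python3 - <<'E'
from h import *
from rig import robot
rd=lambda: (R2.T@(robot.current_tcp_pos()[:2]-T)*1e3).round(2)
robot.move_l(W(-.0903,-.05,.038),max_speed=.05); robot.pause(.3)
print(rd(),robot.current_ft_force())
s=robot.snapshot("side"); i1=s["img"][130:330,150:420]
robot.move_l(W(-.165,-.05,.038),max_speed=.08); robot.move_l(W(-.165,-.05,.16),max_speed=.2)
s=robot.snapshot("side"); np.savez("side1.npz",**s); i2=s["img"][130:330,150:420]
t=robot.snapshot("top"); np.savez("top1.npz",**t)
for n,s in(("side",s),("top",t)):
  for nm,lo,hi,z in (("green",(55,120,50),(90,255,255),.088),("blue",(105,150,60),(125,255,255),.088),("red",(0,170,120),(5,255,255),.06)):
    for c,st in blobs(s["img"],lo,hi):
      r=R2.T@(ray(s,*c,z)-T)*1e3
      if -120<r[0]<40 and abs(r[1])<80: print(n,nm,r.round(1))
cv2.imwrite("pics/push.png",cv2.resize(np.hstack([i1[:,80:],i2[:,80:]]),None,fx=2.1,fy=2.1))
print(robot.current_clock())
E
```

```text
[-93.98 -50.77] [-8.7072277   1.52357599  5.40510643]
side green [-17.5 -44.7]
side blue [-52.2  54. ]
side red [-48.8 -20.4]
side red [-51.3  18.1]
top green [-13.5 -50.5]
top blue [-49.1  49.6]
top red [-49.6  20.9]
top red [-50.2 -20.7]
10.3083
```

View pics/push.png

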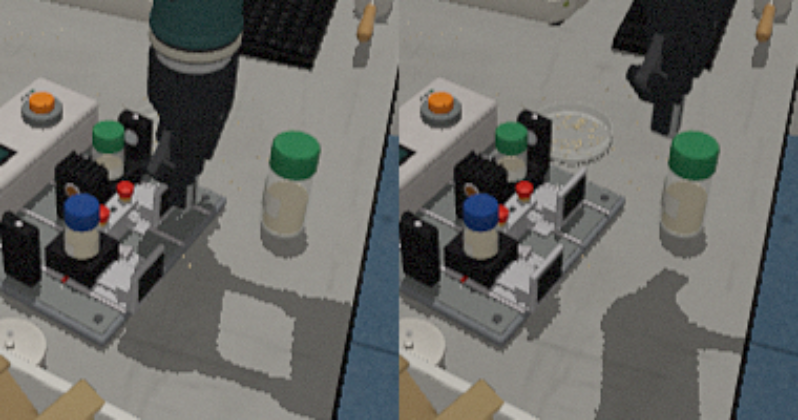

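The right carriage stays latched: the green cap moved about 36 mm to reader x = -13.5, the pin is down, and the blue cap is unmoved. Now the key.

```bash
python3 - <<'E'
from h import *
from rig import robot
robot.move_l(W(-.165,-.05,.22),max_speed=.2)
robot.move_l(W(.074,-.055,.22),max_speed=.2)
robot.move_l(W(.074,-.055,.105),max_speed=.12); robot.pause(.3)
print(robot.current_tcp_pos(),robot.current_ft_force())
h=robot.move_l(W(.074,-.055,.078),max_speed=.02,f_stop=10)
print(h,robot.current_tcp_pos(),robot.current_ft_force()); robot.pause(.3)
print(robot.current_tcp_pos(),robot.current_ft_force())
i1=robot.snapshot("side")["img"][130:330,150:420]
E
```

```text
[0.65391717 0.0501425  0.10572255] [0.61371095 0.88471485 0.88983103]
True [0.65341848 0.05010187 0.08418146] [-1.57527149  0.42054945  4.22650556]
[0.65342208 0.05010396 0.08409617] [-1.62307175  0.01589503  4.64491393]
```

```bash
python3 - <<'E'
from h import *
from rig import robot
h=robot.move_l(W(.074,-.055,.081),max_speed=.01,f_stop=12)
print(h,robot.current_tcp_pos(),robot.current_ft_force()); robot.pause(.3)
print(robot.current_tcp_pos(),robot.current_ft_force())
robot.move_l(W(.074,-.055,.11),max_speed=.05); robot.move_l(W(.074,-.055,.24),max_speed=.15)
robot.move_l(W(-.165,-.05,.24),max_speed=.2); robot.pause(.3)
t=robot.snapshot("top"); s=robot.snapshot("side")
for n,s2 in(("side",s),("top",t)):
  for nm,lo,hi,z in (("green",(55,120,50),(90,255,255),.088),("blue",(105,150,60),(125,255,255),.088),("orange",(8,160,150),(18,255,255),.09),("red",(0,170,120),(5,255,255),.06)):
    for c,st in blobs(s2["img"],lo,hi):
      r=R2.T@(ray(s2,*c,z)-T)*1e3
      if -120<r[0]<90 and abs(r[1])<80: print(n,nm,r.round(1))
cv2.imwrite("pics/end.png",cv2.resize(s["img"][130:330,150:420],None,fx=2.8,fy=2.8))
print(robot.current_clock())
E
```

```text
True [0.65342188 0.05014936 0.08420796] [-1.05165313  0.13195171  4.45358574]
[0.65342257 0.05010733 0.08405308] [-0.21566703 -0.28466217  5.62652618]
side green [-17.5 -44.7]
side green [67.3 68.3]
side green [58.5 32. ]
side blue [-52.1  54.1]
side orange [ 73.6 -53.4]
side red [-48.6 -21. ]
side red [-51.3  18.1]
top green [76.2 71.2]
top green [-12.5 -48.3]
top blue [-49.1  49.6]
top orange [ 73.9 -55.6]
top red [-48.   21.4]
18.8417
```

View pics/end.png

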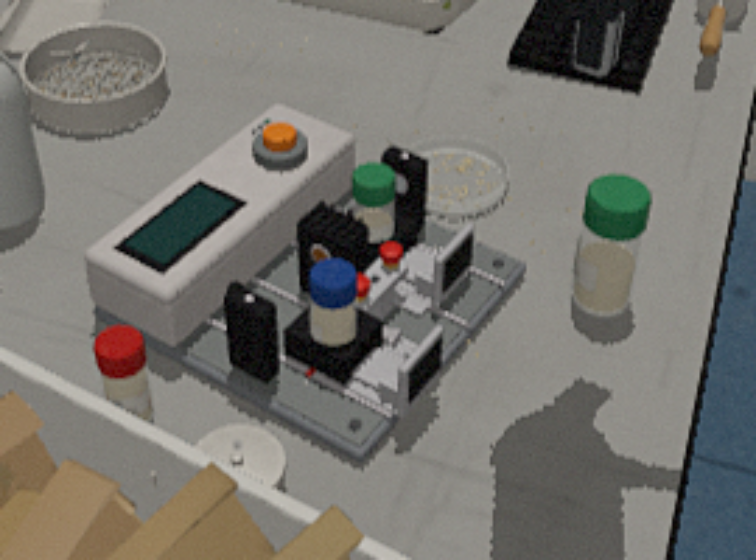

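The picture shows the right carriage latched (green cap at 374,185), the blue one still out, and the key up at (279,137). The key bottomed at 84 mm and sprang back, and nothing beside the reader moved.

```bash
python3 -c "
from rig import robot
print(robot.sign_off())"
```

```text
the job is handed in; nothing more can be done
None
```

The job is handed in: the green-capped vial's carriage (right lane) is latched in the beam, the orange key was then pressed fully and came back up, and the blue carriage and everything beside the reader were left where they were, at about 19 s of the 48 s allowed.

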